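# Clamp the well plate on the shaker

## Robot

A 6-joint arm with a two-finger parallel gripper is mounted at the origin on the work surface. World frame = base frame: x ahead of the robot, y to its left, z up, the work surface at z = 0. Lengths are in m, angles in rad, forces in N, time in s.
With the tool pointing down it reaches from about 0.4 to 0.825 m from the base axis. Payload 7 kg.
Tool frame: the origin (TCP) lies on the centre line of the jaws, within the pads' length; the fingertips stand 19 mm ahead of it and the grasp point (between the pads) is the TCP; y points along the fingers, x is the direction in which the jaws open and shut, and the axes are right-handed (so a half turn about y gives the same grasp; the last joint's range is limited). The gripper opens to 88 mm and grips with 3 to 60 N. Pads are 19 mm wide; open, the fingers measure 130 mm over their backs; the gripper's body (78 mm by 193 mm) begins 47 mm behind the grasp point.
Start: joints at [-0.843, 0.359, 0.012, 0, -1.224, -0.288], TCP at [0.287, -0.611, 0.246] pointing down, gripper open.
Joint ranges: [-3.07, 3.07], [-1.43, 2.12], [-1.02, 1.25], [-3.03, 1.67], [-3.05, -0], [-3.03, 3.03]. Speed limits (rad/s): [2.39, 2.39, 3.01, 3.14, 3.14, 3.14].

## Interface

Orientations are given as a unit quaternion [w, x, y, z].
In Python, from bench import r gives the robot as it stands. The module is installed in compiled form; this text tells all that it offers.
- The arm moves only by the shell command python3 -m handwheel 'ROWS'. ROWS is JSON, a list that holds one entry, the list of rows, each a list of 5 numbers: the shift along the tool's x, y, z in mm, then the turn about the tool's y in units of 5 degrees (1.0 is 5 degrees), then the closure, from 0 (fully open) to 1 (shut). A call has 1 to 10 rows; each row is the pose to reach, as a shift and turn from the pose commanded when the call began, along the tool's axes at that moment; what a row does not reach only later rows make up. A row lasts 1/12 s, in which the tool goes at most 41.7 mm and 7.16 degrees, less where a joint would pass 70% of its speed; a pose out of reach is approached as far as the arm can. A call with a gripper value outside its range is refused whole. The fingers move at their own pace and stop on an object; the grip force is fixed at half the most. Time passes only in rows, so rows that repeat a pose let the fingers close. It gives the time, the measured TCP pose, the force and the opening at its end, in the units of the state.
- r.get_state(): the state, without advancing time (a new reading comes with each control period).
- r.grab_frame(name): name is "scene" or "top" or "wrist"; returns a dict with "frame" (420x560x3 uint8, red, green, blue), "depth" (420x560 float32, m along the optical axis (not along the pixel's ray), 0 where there is no reading), "intrinsics" (3x3 intrinsics, pixels), "rvec" (rotation vector, rad) and "tvec" (3), from world to camera coordinates, as OpenCV has them. Camera axes: x right, y down, z forward; pixel columns grow to the right and rows downward; lengths in m; the calibration is good to about 2 mm. A picture is of the moment at which its call begins.
- r.finish_job(): hands the job in, once; it reports no verdict.
The state is a dict: "clock": time; "q": joint angles; "joint_velocities": joint speeds; "joint_efforts": joint torques, N m; "ee_pos": TCP position; "tcp_rot": TCP orientation; "wrist_force": force on the tool from outside, world axes, zero at the start; "moment": the same for the moment, N m; "finger_gap": finger opening in m.
Only numpy, scipy, OpenCV 4.12 (cv2) and the standard library are available. Lean on these libraries where they do the work, as an engineer would, in place of code of your own. Each camera call takes 0.05 s, during which the arm holds its last target.

## Task

Get the loaded well plate ready for shaking: with a fingertip or the back of the fingers, swing the metal clamp strap across the plate until it is fully home against its stop, with its forked end around the post of the cam lever, and only then push the yellow cam lever all the way down to lock it. Nothing is to be picked up: leave the plate in its nest and everything else on the bench where it stands, and finish with the hand clear.

Things in the scene. Friction and masses are not known exactly. Their poses are not given: they have to be found in the camera images.
- shaker: White plate shaker with a dark deck, fixed to the bench. Origin: under the deck's centre, at bench level; x from its control-panel side to its rear, y to its left, z up. Housing x -100 to +150 mm, y -100 to +100, 60 high. Deck 160 x 170 mm, top at z 72, plate in its middle; strap pivot at x 0, y -68 mm, cam lever post at x 0, y +68 mm.
- strap_pivot (a point): Point on the strap's vertical pivot axis, at the height of the underside of the strap (94 mm above the bench). Fixed to the shaker.
- strap (a joint): Angle of the clamp strap about its vertical pivot. 0 = home against its stop: from the pivot along the shaker's +y, across the plate to the cam post. Grows as the free end swings out to the shaker's -x side, counter-clockwise from above; at 1.57 it points along the shaker's -x. Range 0 to 1.75. Friction 0.10 N m: it stays where it is left.
- strap_flange (a point): Place to push: outer face of the strap's blue upright flange, 70 mm from the pivot, 6 mm below its top; pushing it square on closes the strap. Flange: 13 to 103 mm from the pivot, 94 to 120 mm above the bench, face 12 mm from the bar's centre line. Strap: aluminium bar 24 x 5 mm, reaching 154 mm from the pivot, forked end, passes 4 mm above the plate.
- cam_pivot (a point): Centre of the cam lever's level hinge, on top of the cam post, 112 mm above the bench. The hinge axis runs along the shaker's x. Fixed to the shaker.
- cam (a joint): Angle of the yellow cam lever above level. 0 = fully down on its stop (level, pointing outward along the shaker's +y); grows as it stands up, range 0 to 1.25. It moves in the upright plane through the hinge along the shaker's y. Friction 0.28 N m (4 N at the pad): it stays where it is left.
- lever_pad (a point): Centre of the upper face of the lever's paddle, 72 mm from the hinge. Paddle 30 mm wide, from 52 to 92 mm from the hinge, 9 mm thick, upper face 4.5 mm off the lever's centre line. This face looks inward and up while the lever is raised: push it outward and down along the arc; fully down it is level, 116.5 mm above the bench.
- plate: Loose white well plate 128 x 86 x 18 mm in the nest on the deck; origin under its centre. Its top is 89 to 90 mm above the bench. To be left in place.
- vial: Capped vial, 26 mm across, 45 mm tall, standing on the rear part of the shaker housing; origin under its centre. Leave alone.
- tip_box: Blue pipette-tip box with orange top, 120 x 80 x 55 mm, beside the shaker; origin under its centre. Leave alone.
- tube_rack: Green rack of small tubes, 100 x 45 x 46 mm, beside the shaker; origin under its centre. Leave alone.
- trough: Empty yellow reagent trough 130 x 60 x 30 mm; origin under its centre. Leave alone.
- spray_bottle: White spray bottle with blue head, 72 mm across, 200 mm tall; origin under its centre. Leave alone.
Mind the look-alikes: they are no part of the job. What is shaped like the plate but purple or red is not meant.

How it is judged:
By the outcome, as a careful person would: the job done as asked, in the order asked, and still so for the second after the job is handed in, with the robot touching nothing.
It also fails if it takes over 38 s, if anything falls off the work surface, if the arm or the gripper's body presses on something with over 40 N, if the wrist force passes 120 N, or if a joint passes its speed limit or range.

## Working session

There is one attempt and no reset: what is moved stays moved. The work goes in short steps, Python scripts to look and compute and a shell command to move; the robot and the scene stay as the last step left them, time stands still between calls to the robot, and variables do not carry over. Pictures are saved under pics/ and viewed, and the job is handed in when it is done.

```bash
mkdir -p pics; cat > h.py <<'E'
import numpy as np, cv2
from bench import r
from scipy.spatial.transform import Rotation as R
def save(name,fn):
    f=r.grab_frame(name); cv2.imwrite('pics/'+fn+'.png',f['frame'][:,:,::-1]); np.savez('pics/'+fn+'.npz',**f); return f
def world(f,u,v,k=1):
    d=f['depth'][v-k:v+k+1,u-k:u+k+1]; d=np.median(d[d>0])
    K=f['intrinsics']; c=np.array([(u-K[0,2])/K[0,0]*d,(v-K[1,2])/K[1,1]*d,d])
    Rm=cv2.Rodrigues(np.array(f['rvec']))[0]; return Rm.T@(c-np.array(f['tvec']).ravel())
def proj(f,P):
    return cv2.projectPoints(np.array(P,float).reshape(-1,3),np.array(f['rvec']),np.array(f['tvec']),np.array(f['intrinsics']),None)[0].reshape(-1,2)
E
python3 - <<'E'
from h import *
save('scene','s0');save('top','t0')
s=r.get_state();print(s)
E
```

```text
{'clock': 0.1, 'q': array([-8.42902346e-01,  3.59329428e-01,  1.11219230e-02, -2.98214764e-04,
       -1.22412832e+00, -2.88180032e-01]), 'joint_velocities': array([ 0.00117032, -0.00245376,  0.00275183,  0.00115103,  0.00055535,
        0.00018623]), 'joint_efforts': array([-3.85595748e-03, -5.84161484e+01,  2.93750399e+01,  7.01546386e+00,
        1.02156086e-02, -6.72681563e-05]), 'ee_pos': array([ 0.28716752, -0.6103904 ,  0.24469664]), 'tcp_rot': array([-0.37944585,  0.37845315,  0.59723431, -0.59674554]), 'wrist_force': array([-0.23127224,  0.33852443,  0.20875304]), 'moment': array([ 0.02125636, -0.00795462, -0.02999033]), 'finger_gap': 0.0874444201416198}
```

View pics/s0.png

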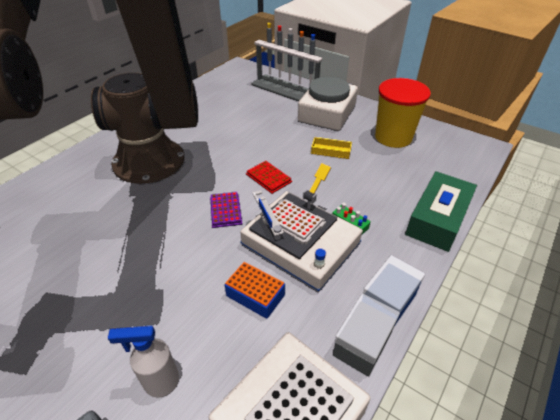

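View pics/t0.png

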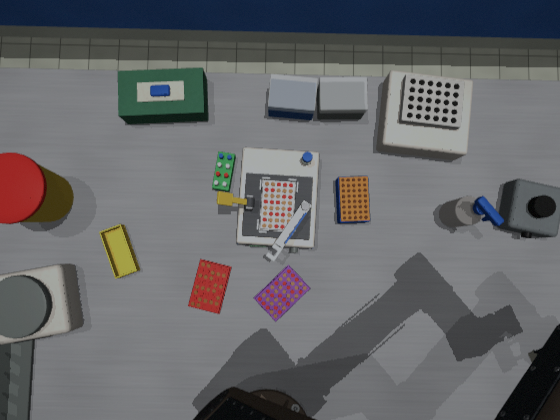

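Top view: the shaker is at about (278,198), with its vial side (307,158) facing away from the robot. The white plate (277,205) is under the strap, which runs from about (306,207) to (272,258). The yellow lever is at (235,199). The look-alikes are the red plate (210,286), the purple plate (282,293), the yellow trough (119,250) and the second white instrument (428,110). I'll take a close crop next.

```bash
python3 - <<'E'
import cv2
t=cv2.imread('pics/t0.png')[135:275,195:345]
cv2.imwrite('pics/t0c.png',cv2.resize(t,None,fx=4.2,fy=4.2,interpolation=cv2.INTER_CUBIC))
t=cv2.imread('pics/s0.png')[150:300,220:390]
cv2.imwrite('pics/s0c.png',cv2.resize(t,None,fx=4,fy=4,interpolation=cv2.INTER_CUBIC))
E
```

```text
(no output)
```

View pics/t0c.png

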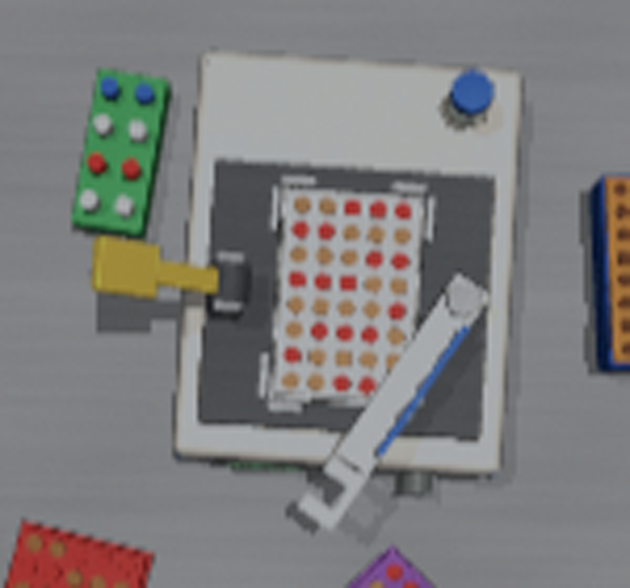

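View pics/s0c.png

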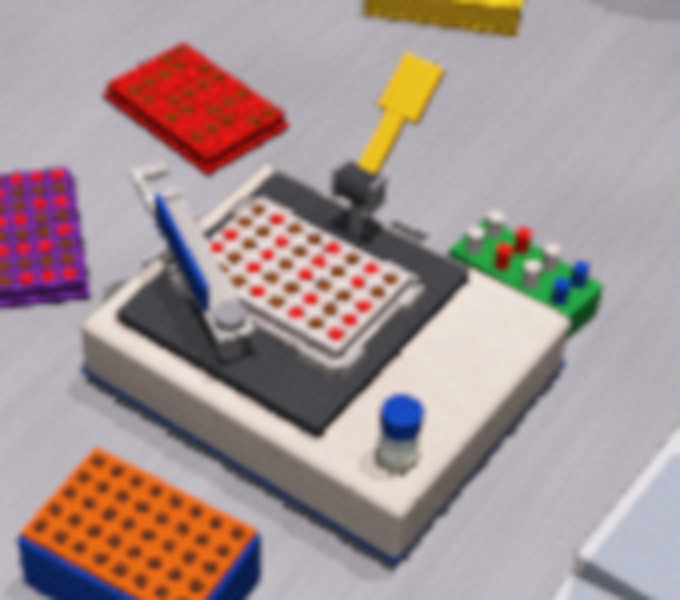

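The crops confirm the real parts: pivot cap at crop (465,297), blue flange on the strap's right side, fork at (320,505), cam post at (230,280) and yellow lever raised with its paddle at (127,265). Next I'll solve the shaker pose.

```bash
cat >> h.py <<'E'
def ray(f,u,v,z):
    K=np.array(f['intrinsics']);Rm=cv2.Rodrigues(np.array(f['rvec']))[0]
    o=-Rm.T@np.array(f['tvec']).ravel(); d=Rm.T@np.array([(u-K[0,2])/K[0,0],(v-K[1,2])/K[1,1],1]); return o+d*(z-o[2])/d[2]
def fit(A,B):
    ca,cb=A.mean(0),B.mean(0);M=(A-ca).T@(B-cb);th=np.arctan2(M[0,1]-M[1,0],M[0,0]+M[1,1])
    c,s=np.cos(th),np.sin(th);Rm=np.array([[c,-s],[s,c]]);return th,cb-Rm@ca,(A@Rm.T+(cb-Rm@ca))-B
E
python3 - <<'E'
from h import *
np.set_printoptions(precision=4,suppress=True)
f=dict(np.load('pics/t0.npz'))
L=np.array([[.15,.1],[.15,-.1],[-.1,-.1],[-.1,.1],[.08,.085],[.08,-.085],[-.08,-.085],[-.08,.085]])
px=[(203,52),(521,73),(497,470),(177,455),(217,160),(496,178),(477,438),(199,422)]
B=np.array([ray(f,195+u/4.2,135+v/4.2,.06 if i<4 else .072)[:2] for i,(u,v) in enumerate(px)])
th,t,res=fit(L,B);print(th,t,res*1000)
for u,v in [(465,297),(120,265),(230,262),(330,520),(400,385),(420,280)]:
    U,V=int(195+u/4.2),int(135+v/4.2);w=world(f,U,V,0);print((u,v),w)
    c,s=np.cos(th),np.sin(th);print('  shaker',np.array([[c,s],[-s,c]])@(w[:2]-t),w[2])
g=dict(np.load('pics/s0.npz'))
for u,v in [(410,85),(230,310),(180,250),(360,185),(150,175)]:
    U,V=int(220+u/4),int(150+v/4);w=world(g,U,V,0);c,s=np.cos(th),np.sin(th);print('s',(u,v),np.array([[c,s],[-s,c]])@(w[:2]-t),w[2])
s=r.get_state();q=s['tcp_rot'];print(R.from_quat(np.r_[q[1:],q[0]]).as_matrix())
E
```

```text
-0.04146195996486027 [ 0.5851 -0.0183] [[ 2.0571  2.0536]
 [ 2.5524 -2.1098]
 [-3.4724 -3.2169]
 [-0.3077  3.2612]
 [ 0.5714  1.1033]
 [ 0.8842  0.2245]
 [-1.5807 -2.3826]
 [-0.7043  1.0666]]
(465, 297) [ 0.5859 -0.0849  0.1063]
  shaker [ 0.0036 -0.0664] 0.10625765439751998
(120, 265) [0.5916 0.1089 0.1664]
  shaker [0.0012 0.1273] 0.16640527190553778
(230, 262) [0.6003 0.0515 0.1251]
  shaker [0.0123 0.0704] 0.12513082684530497
(330, 520) [ 0.455  -0.0092  0.0992]
  shaker [-0.1303  0.0037] 0.09922624587200718
(400, 385) [ 0.5342 -0.0494  0.0971]
  shaker [-0.0496 -0.0331] 0.09710065819687858
(420, 280) [ 0.5995 -0.0619  0.0696]
  shaker [ 0.0162 -0.043 ] 0.06956285112366688
s (410, 85) [0.0028 0.1234] 0.16082721521342386
s (230, 310) [ 0.0023 -0.0654] 0.10741469587444868
s (180, 250) [-0.0483 -0.049 ] 0.11522400605431977
s (360, 185) [0.0103 0.0617] 0.12204508213861687
s (150, 175) [-0.1219  0.0068] 0.09908185114116046
[[-0.4256 -0.0008 -0.9049]
 [ 0.9049  0.0013 -0.4256]
 [ 0.0016 -1.      0.0002]]
```

```bash
cat >> h.py <<'E'
TH=-0.0415; O=np.array([.5865,-.0183])
def S2W(x,y): c,s=np.cos(TH),np.sin(TH); return O+np.array([c*x-s*y,s*x+c*y])
def W2S(p): c,s=np.cos(TH),np.sin(TH); return np.array([[c,s],[-s,c]])@(np.array(p)[:2]-O)
def go(x,y,z,yaw=None):
    "target in shaker frame (m), yaw of tool x in shaker frame, deg"
    s=r.get_state();q=s['tcp_rot'];M=R.from_quat(np.r_[q[1:],q[0]]).as_matrix()
    P=np.r_[S2W(x,y),z]; d=M.T@(P-s['ee_pos'])*1000
    y0=np.degrees(np.arctan2(M[1,0],M[0,0])-TH)
    t=0 if yaw is None else -((yaw-y0+180)%360-180)/5
    print('rows',np.round(d,1),'turn',round(t,2),'| at shaker',W2S(s['ee_pos']).round(4),s['ee_pos'].round(4),'yaw',round(y0,1),'F',s['wrist_force'].round(1),'clk',s['clock'],'q',s['q'].round(2))
def strap(phi,rr=.075,off=0):
    d=np.array([-np.sin(phi),np.cos(phi)]);n=np.array([np.cos(phi),np.sin(phi)])
    return np.array([0,-.068])+rr*d-(.033+off)*n
E
python3 - <<'E'
from h import *
p=strap(1.06,.075,.03);print(p,S2W(*p));go(*p,.245,180+45)
f=dict(np.load('pics/t0.npz'));print(world(f,468,210),world(f,485,208))
E
```

```text
[-0.0962256  -0.08629299] [ 0.48677712 -0.10052647]
rows [ 3.764e+02  2.000e-01 -3.976e+02] turn -21.49 | at shaker [-0.2745 -0.604 ] [ 0.2872 -0.6104  0.2447] yaw 117.6 F [-0.2  0.3  0.2] clk 0.1 q [-0.84  0.36  0.01 -0.   -1.22 -0.29]
[ 0.57849614 -0.47031185  0.13897478] [ 0.57744874 -0.48126738  0.19928437]
```

```bash
python3 -m handwheel '[[[27,0,-29,-1.4,1],[54,0,-57,-2.8,1],[81,0,-86,-4.2,1],[108,0,-114,-5.6,1],[135,0,-143,-7,1],[162,0,-171,-8.4,1],[189,0,-200,-9.8,1],[216,0,-228,-11.2,1],[243,0,-257,-12.6,1],[270,0,-285,-14,1]]]'; python3 -c "
from h import *
go(*strap(1.06,.075,.03),.245,225)"
```

```text
clock: 0.93
ee_pos: [0.4304, -0.2432, 0.2455]
tcp_rot: [0.034, -0.034, 0.706, -0.706]
wrist_force: [1.7, -0.3, 1.1]
finger_gap: 0.0266
rows [ -69.9    0.5 -136.6] turn -7.42 | at shaker [-0.1466 -0.2312] [ 0.4304 -0.2432  0.2455] yaw -172.1 F [ 1.7 -0.3  1.1] clk 0.9333 q [-0.12  0.06 -0.38 -0.   -1.14  0.21]
```

```bash
python3 -m handwheel '[[[-12,0,-27,-1.2,1],[-24,0,-54,-2.4,1],[-37,0,-80,-3.6,1],[-50,0,-106,-4.8,1],[-64,0,-128,-6,1],[-68,0,-133,-7.2,1],[-68,0,-133,-7.2,1],[-68,0,-133,-7.2,1]]]'; python3 - <<'E'
from h import *
go(*strap(1.06,.075,.03),.125,225)
save('top','t1');save('wrist','w1')
t=cv2.imread('pics/t1.png')[135:275,195:345]
cv2.imwrite('pics/t1c.png',cv2.resize(t,None,fx=4.2,fy=4.2,interpolation=cv2.INTER_CUBIC))
E
```

```text
clock: 1.6
ee_pos: [0.4858, -0.1062, 0.2452]
tcp_rot: [0.248, -0.249, 0.662, -0.662]
wrist_force: [0.6, -0.1, 0.4]
finger_gap: 0.0009
rows [ -4.6 120.2  -3.5] turn -0.3 | at shaker [-0.097 -0.092] [ 0.4858 -0.1062  0.2452] yaw -136.5 F [ 0.6 -0.1  0.4] clk 1.6 q [ 0.18  0.06 -0.37 -0.   -1.14  0.54]
```

View pics/w1.png

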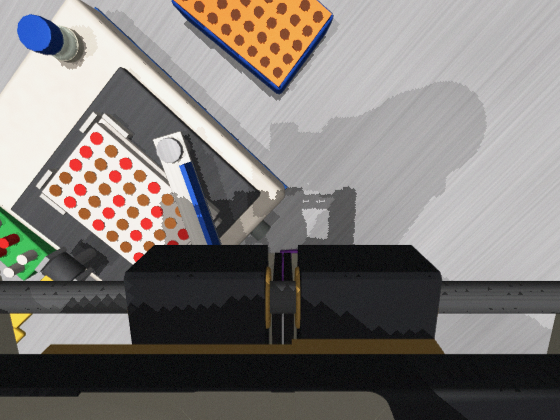

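View pics/t1c.png

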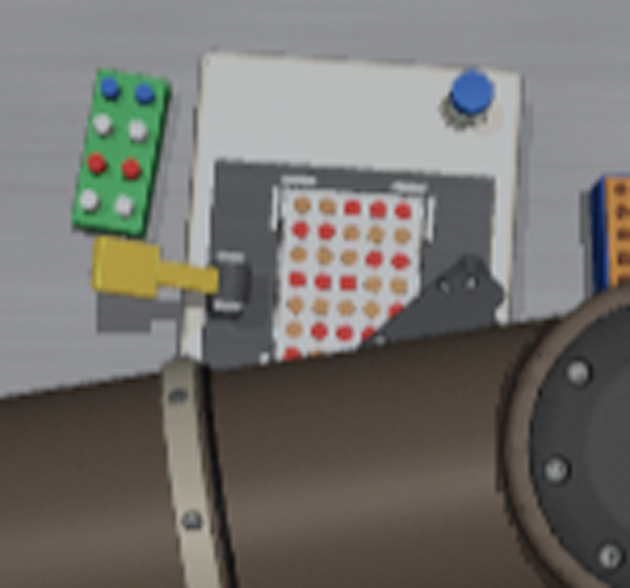

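The wrist view shows the strap from its cap at (170,150) down to (205,245), with the blue flange on the outer side facing the fingers at (283,280). The fingers are outside the strap, so I'm descending.

```bash
python3 -m handwheel '[[[-2,30,-2,0,1],[-3,60,-3,0,1],[-3,90,-3,0,1],[-3,120,-3,0,1],[-3,121,-3,0,1],[-3,121,-3,0,1]]]'; python3 - <<'E'
from h import *
for ph,yaw in [(1.06,225),(.9,215),(.7,210),(.5,205),(.3,195),(.15,185),(0,180)]:
    print(ph,end=' ');go(*strap(ph,.075,0),.124,yaw)
save('scene','s2')
t=cv2.imread('pics/s2.png')[100:300,170:390]
cv2.imwrite('pics/s2c.png',cv2.resize(t,None,fx=3,fy=3,interpolation=cv2.INTER_CUBIC))
E
```

```text
clock: 2.2
ee_pos: [0.485, -0.1032, 0.1238]
tcp_rot: [0.247, -0.249, 0.662, -0.662]
wrist_force: [0.1, -1.3, 0.8]
finger_gap: 0.0003
1.06 rows [-31.8  -0.3  -9.8] turn -0.31 | at shaker [-0.0979 -0.0891] [ 0.485  -0.1032  0.1238] yaw -136.6 F [ 0.1 -1.3  0.8] clk 2.2 q [ 0.19  0.19 -0.54  0.   -0.85  0.53]
0.9 rows [-42.3  -0.3 -17.6] turn 1.69 | at shaker [-0.0979 -0.0891] [ 0.485  -0.1032  0.1238] yaw -136.6 F [ 0.1 -1.3  0.8] clk 2.2 q [ 0.19  0.19 -0.54  0.   -0.85  0.53]
0.7 rows [-57.   -0.3 -24.8] turn 2.69 | at shaker [-0.0979 -0.0891] [ 0.485  -0.1032  0.1238] yaw -136.6 F [ 0.1 -1.3  0.8] clk 2.2 q [ 0.19  0.19 -0.54  0.   -0.85  0.53]
0.5 rows [-72.8  -0.4 -29. ] turn 3.69 | at shaker [-0.0979 -0.0891] [ 0.485  -0.1032  0.1238] yaw -136.6 F [ 0.1 -1.3  0.8] clk 2.2 q [ 0.19  0.19 -0.54  0.   -0.85  0.53]
0.3 rows [-89.1  -0.4 -29.9] turn 5.69 | at shaker [-0.0979 -0.0891] [ 0.485  -0.1032  0.1238] yaw -136.6 F [ 0.1 -1.3  0.8] clk 2.2 q [ 0.19  0.19 -0.54  0.   -0.85  0.53]
0.15 rows [-101.3   -0.5  -28.4] turn 7.69 | at shaker [-0.0979 -0.0891] [ 0.485  -0.1032  0.1238] yaw -136.6 F [ 0.1 -1.3  0.8] clk 2.2 q [ 0.19  0.19 -0.54  0.   -0.85  0.53]
0 rows [-113.2   -0.5  -25.2] turn 8.69 | at shaker [-0.0979 -0.0891] [ 0.485  -0.1032  0.1238] yaw -136.6 F [ 0.1 -1.3  0.8] clk 2.2 q [ 0.19  0.19 -0.54  0.   -0.85  0.53]
```

View pics/s2c.png

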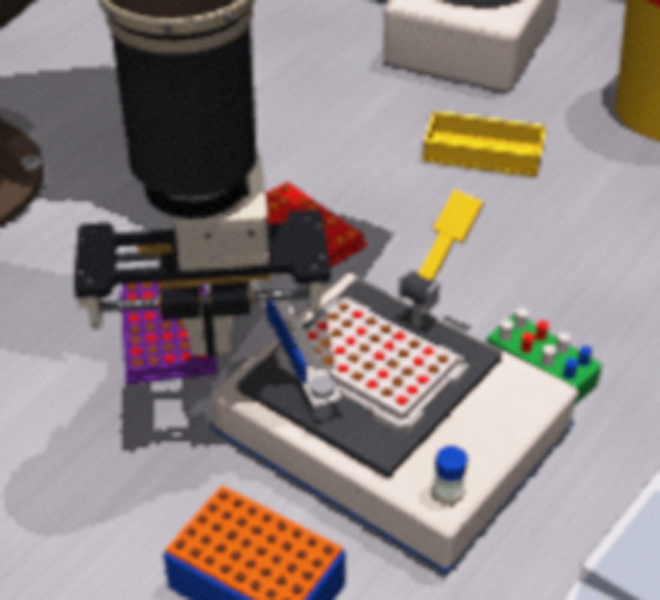

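The fingertip (crop 220,340) stands outside the blue flange (290,345) at strap height, so I can push along the arc.

```bash
python3 -m handwheel '[[[-16,0,-5,0,1],[-32,0,-10,0,1],[-37,0,-14,0.8,1],[-42,0,-18,1.6,1],[-47,0,-20,2,1],[-52,0,-22.5,2.4,1],[-57,0,-25,2.8,1],[-65,0,-27,3.2,1],[-73,0,-29,3.7,1],[-73,0,-29,3.7,1]]]'; python3 - <<'E'
from h import *
for ph,yaw in [(.5,205),(.3,195),(.15,185),(0,180)]:
    print(ph,end=' ');go(*strap(ph,.075,0),.124,yaw)
save('scene','s3')
t=cv2.imread('pics/s3.png')[100:300,170:390]
cv2.imwrite('pics/s3c.png',cv2.resize(t,None,fx=3,fy=3,interpolation=cv2.INTER_CUBIC))
E
```

```text
clock: 3.08
ee_pos: [0.524, -0.0317, 0.1271]
tcp_rot: [-0.14, 0.137, -0.693, 0.693]
wrist_force: [0.2, -0.0, 0.4]
finger_gap: 0.0003
0.5 rows [3.6 3.1 0.5] turn -0.01 | at shaker [-0.0619 -0.016 ] [ 0.524  -0.0317  0.1271] yaw -155.0 F [ 0.2 -0.   0.4] clk 3.0833 q [ 0.31  0.22 -0.48  0.   -0.86  0.08]
0.3 rows [-11.6   3.1  -5.5] turn 1.99 | at shaker [-0.0619 -0.016 ] [ 0.524  -0.0317  0.1271] yaw -155.0 F [ 0.2 -0.   0.4] clk 3.0833 q [ 0.31  0.22 -0.48  0.   -0.86  0.08]
0.15 rows [-23.6   3.2  -8. ] turn 3.99 | at shaker [-0.0619 -0.016 ] [ 0.524  -0.0317  0.1271] yaw -155.0 F [ 0.2 -0.   0.4] clk 3.0833 q [ 0.31  0.22 -0.48  0.   -0.86  0.08]
0 rows [-35.9   3.2  -8.7] turn 4.99 | at shaker [-0.0619 -0.016 ] [ 0.524  -0.0317  0.1271] yaw -155.0 F [ 0.2 -0.   0.4] clk 3.0833 q [ 0.31  0.22 -0.48  0.   -0.86  0.08]
```

View pics/s3c.png

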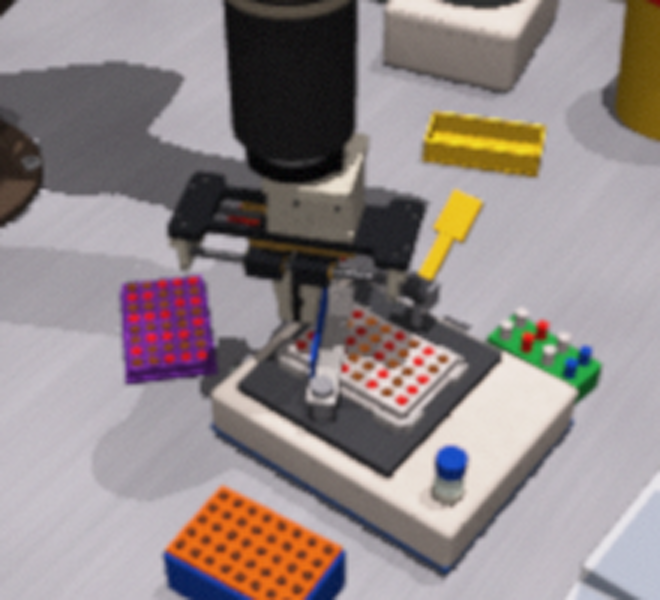

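The strap is following; it is now at about 0.5 rad, with the fingertip on the flange and the lever clear. I'll continue to the stop.

```bash
python3 -m handwheel '[[[-3,2,-2,0.7,1],[-7,3,-4,1.4,1],[-12,3,-5.5,2.1,1],[-18,3,-7,3,1],[-24,3,-8,4,1],[-28,3,-8.5,4.5,1],[-32,3,-8.7,5,1],[-34,3,-8.7,5,1],[-36,3,-8.7,5,1],[-36,3,-8.7,5,1]]]'; python3 - <<'E'
from h import *
go(*strap(0,.075,0),.124,180)
save('scene','s4')
t=cv2.imread('pics/s4.png')[100:300,170:390]
cv2.imwrite('pics/s4c.png',cv2.resize(t,None,fx=3,fy=3,interpolation=cv2.INTER_CUBIC))
E
```

```text
clock: 3.97
ee_pos: [0.5523, -0.0106, 0.1223]
tcp_rot: [-0.013, 0.014, 0.707, -0.707]
wrist_force: [-0.7, 0.7, 1.1]
finger_gap: 0.0005
rows [-1.4 -1.7 -0.8] turn 0.04 | at shaker [-0.0344  0.0062] [ 0.5523 -0.0106  0.1223] yaw 180.2 F [-0.7  0.7  1.1] clk 3.9667 q [ 0.34  0.27 -0.42  0.   -0.87 -0.37]
```

View pics/s4c.png

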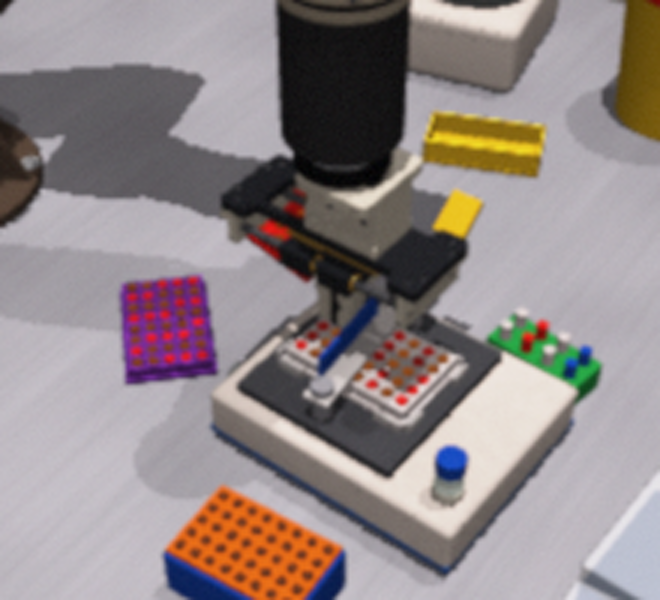

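Nearly home, with no stop force yet. I'll press on in small steps.

```bash
python3 -m handwheel '[[[-1,0,0,0,1],[-2,0,0,0,1],[-3,0,0,0,1],[-4,0,0,0,1],[-4,0,0,0,1]]]'; python3 -c "
from h import *
go(*strap(0,.075,0),.124,180)"
```

```text
clock: 4.43
ee_pos: [0.5561, -0.0105, 0.1215]
tcp_rot: [-0.014, 0.014, 0.707, -0.707]
wrist_force: [-0.5, 1.3, 0.1]
finger_gap: 0.0003
rows [ 2.3 -2.5 -0.5] turn 0.02 | at shaker [-0.0307  0.0065] [ 0.5561 -0.0105  0.1215] yaw 180.1 F [-0.5  1.3  0.1] clk 4.4333 q [ 0.33  0.28 -0.42 -0.   -0.88 -0.37]
```

```bash
python3 -m handwheel '[[[-1,0,0,0,1],[-2,0,0,0,1],[-3,0,0,0,1],[-3,0,0,0,1]]]'; python3 - <<'E'
from h import *
go(*strap(0,.075,0),.124,180)
f=save('scene','s5');save('wrist','w5')
t=cv2.imread('pics/s5.png')[160:260,230:350]
cv2.imwrite('pics/s5c.png',cv2.resize(t,None,fx=6,fy=6,interpolation=cv2.INTER_CUBIC))
E
```

```text
clock: 4.77
ee_pos: [0.5591, -0.0107, 0.1215]
tcp_rot: [0.014, -0.014, -0.707, 0.707]
wrist_force: [-0.3, 0.1, 0.6]
finger_gap: 0.0009
rows [ 5.3 -2.5 -0.5] turn 0.02 | at shaker [-0.0277  0.0065] [ 0.5591 -0.0107  0.1215] yaw 180.1 F [-0.3  0.1  0.6] clk 4.7667 q [ 0.33  0.28 -0.41 -0.   -0.88 -0.37]
```

View pics/s5c.png

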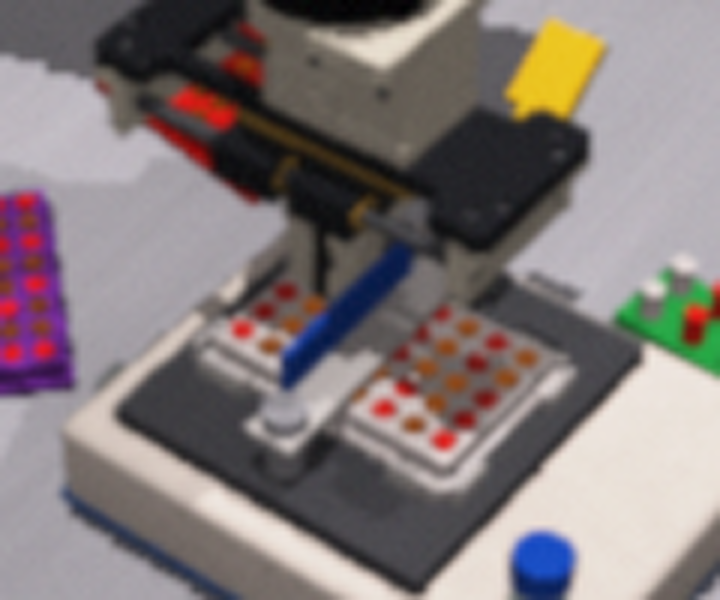

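View pics/w5.png

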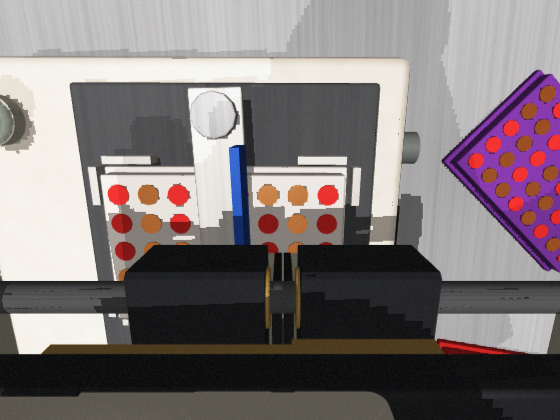

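```bash
python3 -m handwheel '[[[-1,0,0,0,1],[-2,0,0,0,1],[-3,0,0,0,1],[-3,0,0,0,1]]]';python3 -m handwheel '[[[-1,0,0,0,1],[-2,0,0,0,1],[-3,0,0,0,1],[-3,0,0,0,1]]]'; python3 - <<'E'
from h import *
go(*strap(0,.075,0),.124,180)
E
```

```text
clock: 5.2
ee_pos: [0.5612, -0.0109, 0.1214]
tcp_rot: [0.015, -0.014, -0.707, 0.707]
wrist_force: [-4.5, 2.1, 2.4]
finger_gap: 0.0002
clock: 5.53
ee_pos: [0.5615, -0.0111, 0.121]
tcp_rot: [0.017, -0.012, -0.707, 0.707]
wrist_force: [-14.6, 4.7, 8.8]
finger_gap: 0.0004
rows [ 7.7 -2.9 -0.9] turn 0.01 | at shaker [-0.0253  0.0061] [ 0.5615 -0.0111  0.121 ] yaw 180.0 F [-14.6   4.7   8.8] clk 5.5333 q [ 0.33  0.29 -0.4  -0.   -0.89 -0.37]
```

A firm stop: the tool barely moved and force is 15 N. Now I'll back off, lift and look.

```bash
python3 -m handwheel '[[[15,0,0,0,1],[35,0,0,0,1],[40,-30,0,0,1],[40,-70,0,0,1],[40,-110,0,0,1],[40,-140,0,0,1],[40,-140,0,0,1]]]'; python3 - <<'E'
from h import *
go(0,.06,.26,180)
f=save('scene','s6');save('wrist','w6')
t=cv2.imread('pics/s6.png')[160:260,230:350]
cv2.imwrite('pics/s6c.png',cv2.resize(t,None,fx=6,fy=6,interpolation=cv2.INTER_CUBIC))
E
```

```text
clock: 6.12
ee_pos: [0.5286, -0.0092, 0.2693]
tcp_rot: [-0.009, 0.018, 0.708, -0.706]
wrist_force: [0.7, -0.3, 1.0]
finger_gap: 0.0005
rows [-58.2  10.1 -53.1] turn 0.03 | at shaker [-0.0582  0.0067] [ 0.5286 -0.0092  0.2693] yaw 180.1 F [ 0.7 -0.3  1. ] clk 6.1167 q [ 0.36  0.09 -0.28  0.   -1.18 -0.4 ]
```

View pics/s6c.png

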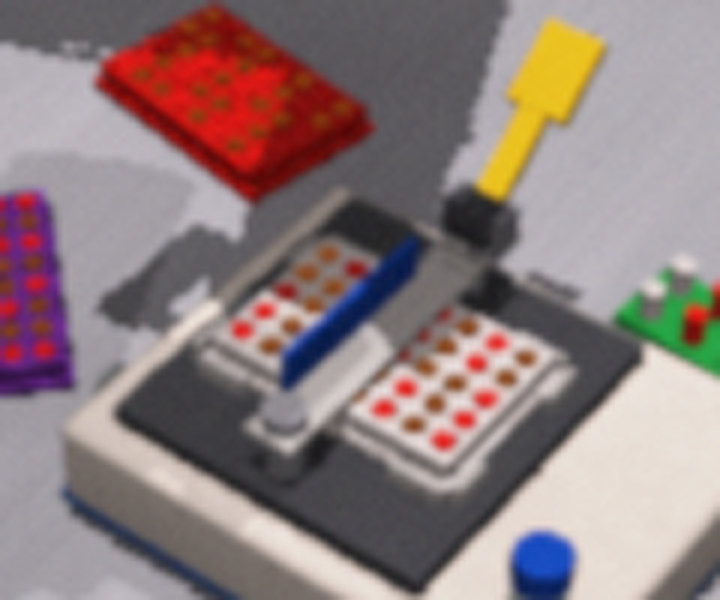

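View pics/w6.png

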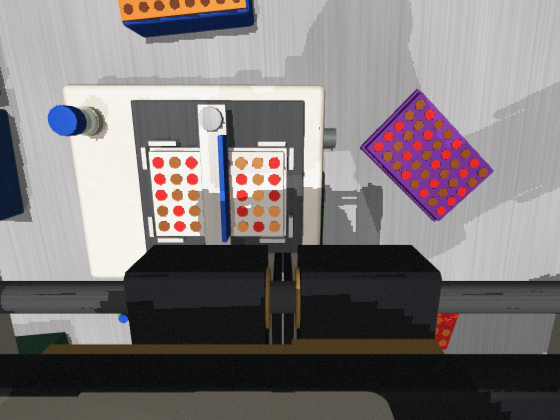

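The strap runs from the cap at crop (283,412) to the cam post at (480,225), square across the plate. I'll measure its angle and the lever.

```bash
python3 - <<'E'
from h import *
np.set_printoptions(precision=4,suppress=True)
for fn in ['s6','w6']:
    f=dict(np.load(f'pics/{fn}.npz'));im=f['frame'].astype(int);d=f['depth']
    vv,uu=np.mgrid[0:420,0:560];K=f['intrinsics'];Rm=cv2.Rodrigues(f['rvec'])[0]
    c=np.stack([(uu-K[0,2])/K[0,0]*d,(vv-K[1,2])/K[1,1]*d,d],-1)-f['tvec'].ravel();W=c@Rm
    S=np.stack([*np.moveaxis((W[...,:2]-O)@np.array([[np.cos(TH),-np.sin(TH)],[np.sin(TH),np.cos(TH)]]),-1,0),W[...,2]],-1)
    box=(d>0)&(abs(S[...,0])<.1)&(abs(S[...,1])<.2)&(S[...,2]>.07)&(S[...,2]<.2)
    b=box&(im[...,2]>im[...,0]*1.8+20)&(S[...,2]>.1)&(S[...,2]<.123)&(S[...,1]<.05)
    P=S[b];k=np.polyfit(P[:,1],P[:,0],1);print(fn,'flange n',len(P),'slope',k,P[:,1].min(),P[:,1].max(),'zmax',P[:,2].max())
    s=box&(abs(S[...,2]-.099)<.003)&(abs(S[...,0])<.03)&(S[...,1]>-.055)&(S[...,1]<.09);P=S[s]
    for lo in np.arange(-.05,.09,.02):
        q=P[(P[:,1]>lo)&(P[:,1]<lo+.02)]
        if len(q)>3:print('  bar y',round(lo+.01,3),'x mid',((np.percentile(q[:,0],3)+np.percentile(q[:,0],97))/2).round(4),len(q))
    y=box&(im[...,0]>150)&(im[...,2]<80)&(S[...,1]>.06);P=S[y]
    if len(P)>5:
        print('  lever',len(P),'x',P[:,0].mean(),'y',P[:,1].min(),P[:,1].max(),'z',P[:,2].min(),P[:,2].max(),'ang',np.arctan(np.polyfit(P[:,1],P[:,2],1)[0]), np.polyval(np.polyfit(P[:,1],P[:,2],1),[.11,.12,.13]))
E
```

```text
s6 flange n 127 slope [-0.0004 -0.0064] -0.05342226712514068 0.03619647419948627 zmax 0.1229964520343919
  bar y -0.04 x mid 0.0037 59
  bar y -0.02 x mid 0.004 48
  bar y -0.0 x mid 0.0037 52
  bar y 0.02 x mid 0.0045 45
  bar y 0.04 x mid 0.0037 51
  bar y 0.06 x mid 0.0027 42
  lever 225 x 0.0032947251610746875 y 0.07440526083062178 0.13837248267704413 z 0.12049527620690352 0.17421478504666918 ang 0.6934543356827328 [0.1507 0.159  0.1673]
w6 flange n 886 slope [ 0.0025 -0.0073] -0.054209486575584574 0.03504454792235035 zmax 0.12186834436687662
  bar y -0.04 x mid 0.0033 442
  bar y -0.02 x mid 0.0032 429
  bar y -0.0 x mid 0.0033 413
  bar y 0.02 x mid 0.0034 378
  bar y 0.04 x mid 0.0035 322
```

The strap is parallel to the shaker's y axis within 0.003 rad and reaches the post, so it is home. The lever is still raised at about 0.7 rad. Next I'll go above the paddle's inner face.

```bash
python3 - <<'E'
from h import *
go(.0035,.105,.200,180)
E
```

```text
rows [-64.2  63.9 -98.2] turn 0.02 | at shaker [-0.0608  0.0066] [ 0.526  -0.0091  0.2634] yaw 180.1 F [-1.2 -0.1 -1.9] clk 6.2167 q [ 0.36  0.1  -0.29  0.   -1.18 -0.4 ]
```

```bash
python3 -m handwheel '[[[-20,5,-30,0,1],[-40,10,-60,0,1],[-62,20,-90,0,1],[-64,40,-98,0,1],[-64,64,-98,0,1],[-64,64,-98,0,1],[-64,64,-98,0,1]]]'; python3 - <<'E'
from h import *
for p in [(.1075,.178),(.123,.163),(.131,.1503),(.135,.1355),(.135,.1325)]: go(.0035,*p,180)
f=save('scene','s7')
t=cv2.imread('pics/s7.png')[130:250,230:370]
cv2.imwrite('pics/s7c.png',cv2.resize(t,None,fx=5,fy=5,interpolation=cv2.INTER_CUBIC))
E
```

```text
clock: 6.8
ee_pos: [0.5918, 0.0855, 0.1955]
tcp_rot: [0.016, -0.013, -0.706, 0.708]
wrist_force: [-0.5, -0.3, 1.1]
finger_gap: 0.0004
rows [-2.6 17.5 -3.6] turn 0.02 | at shaker [0.001  0.1039] [0.5918 0.0855 0.1955] yaw 180.1 F [-0.5 -0.3  1.1] clk 6.8 q [ 0.47  0.27 -0.23  0.   -1.07 -0.51]
rows [ -2.7  32.5 -19.2] turn 0.02 | at shaker [0.001  0.1039] [0.5918 0.0855 0.1955] yaw 180.1 F [-0.5 -0.3  1.1] clk 6.8 q [ 0.47  0.27 -0.23  0.   -1.07 -0.51]
rows [ -2.7  45.1 -27.2] turn 0.02 | at shaker [0.001  0.1039] [0.5918 0.0855 0.1955] yaw 180.1 F [-0.5 -0.3  1.1] clk 6.8 q [ 0.47  0.27 -0.23  0.   -1.07 -0.51]
rows [ -2.8  59.9 -31.2] turn 0.02 | at shaker [0.001  0.1039] [0.5918 0.0855 0.1955] yaw 180.1 F [-0.5 -0.3  1.1] clk 6.8 q [ 0.47  0.27 -0.23  0.   -1.07 -0.51]
rows [ -2.8  62.9 -31.3] turn 0.02 | at shaker [0.001  0.1039] [0.5918 0.0855 0.1955] yaw 180.1 F [-0.5 -0.3  1.1] clk 6.8 q [ 0.47  0.27 -0.23  0.   -1.07 -0.51]
```

View pics/s7c.png

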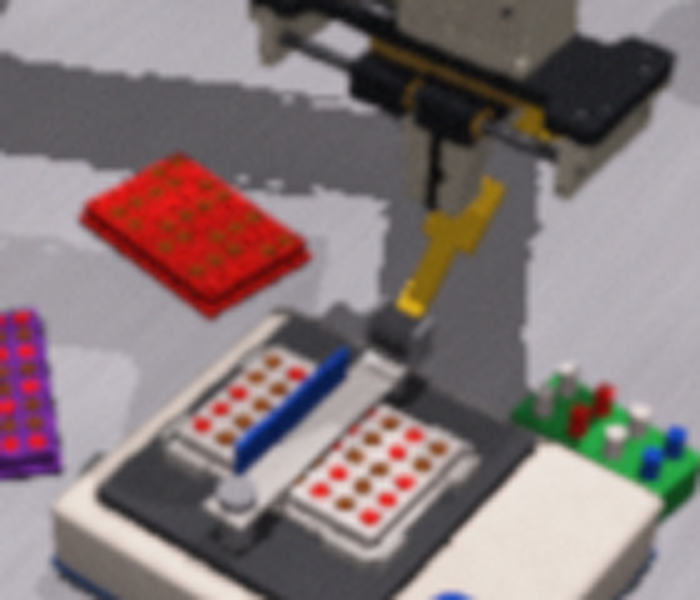

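The closed fingertips (crop 450,195) are just over the inner face of the paddle (465,215), with the strap home at (330,400). I'll push down along the arc.

```bash
python3 -m handwheel '[[[-2,9,-2,0,1],[-3,17,-4,0,1],[-3,22,-9,0,1],[-3,27,-14,0,1],[-3,33,-19,0,1],[-3,39,-23,0,1],[-3,45,-27,0,1],[-3,51,-29,0,1],[-3,56,-30,0,1],[-3,56,-30,0,1]]]'; python3 - <<'E'
from h import *
for p in [(.135,.1355),(.135,.1325)]: go(.0035,*p,180)
f=save('scene','s8')
t=cv2.imread('pics/s8.png')[130:250,230:370]
cv2.imwrite('pics/s8c.png',cv2.resize(t,None,fx=5,fy=5,interpolation=cv2.INTER_CUBIC))
E
```

```text
clock: 7.68
ee_pos: [0.5969, 0.1164, 0.1404]
tcp_rot: [-0.014, 0.014, 0.707, -0.707]
wrist_force: [0.6, 0.1, 0.2]
finger_gap: 0.0005
rows [1.3 4.9 0. ] turn 0.02 | at shaker [0.0048 0.135 ] [0.5969 0.1164 0.1404] yaw 180.1 F [0.6 0.1 0.2] clk 7.6833 q [ 0.51  0.34 -0.28 -0.   -0.96 -0.55]
rows [1.3 7.9 0. ] turn 0.02 | at shaker [0.0048 0.135 ] [0.5969 0.1164 0.1404] yaw 180.1 F [0.6 0.1 0.2] clk 7.6833 q [ 0.51  0.34 -0.28 -0.   -0.96 -0.55]
```

View pics/s8c.png

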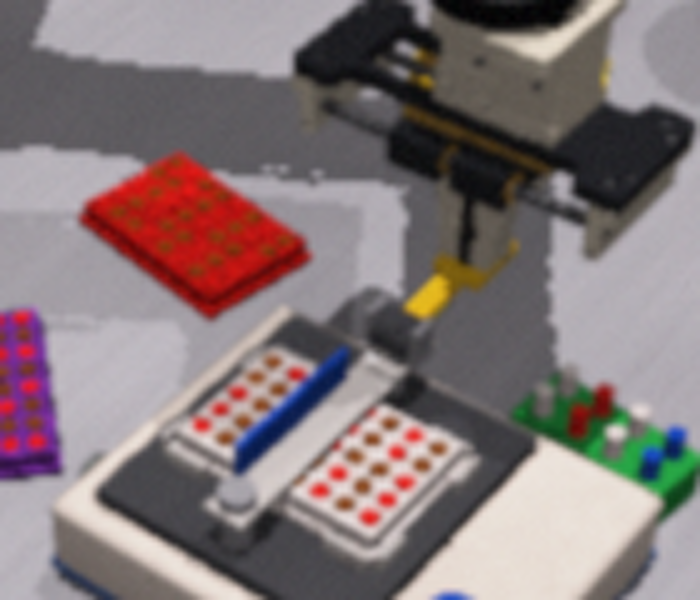

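The lever is nearly level under the tips. I'll press on until the stop.

```bash
python3 -m handwheel '[[[0,2,0,0,1],[0,4,0,0,1],[0,6,0,0,1],[0,6,0,0,1]]]'; python3 -m handwheel '[[[0,1,0,0,1],[0,2,0,0,1],[0,3,0,0,1],[0,3,0,0,1]]]'
```

```text
clock: 8.07
ee_pos: [0.5973, 0.1164, 0.1357]
tcp_rot: [-0.014, 0.014, 0.707, -0.707]
wrist_force: [-0.2, 1.3, 2.7]
finger_gap: 0.0006
clock: 8.4
ee_pos: [0.5975, 0.1164, 0.1351]
tcp_rot: [-0.013, 0.015, 0.707, -0.707]
wrist_force: [-8.3, 2.7, 20.2]
finger_gap: 0.0005
```

The stop is reached at TCP z 0.1351 (expected 0.1355) with 20 N. I'll lift straight up, move back and check.

```bash
python3 -m handwheel '[[[0,-20,0,0,1],[0,-60,0,0,1],[0,-100,0,0,1],[0,-130,0,0,1],[40,-130,0,0,1],[80,-130,0,0,1],[120,-130,0,0,1],[150,-130,0,0,1],[150,-130,0,0,1],[150,-130,0,0,1]]]'; python3 - <<'E'
from h import *
for n,fn in [('scene','s9'),('top','t9')]:
    f=save(n,fn);im=f['frame'].astype(int);d=f['depth']
    vv,uu=np.mgrid[0:420,0:560];K=f['intrinsics'];Rm=cv2.Rodrigues(np.array(f['rvec']))[0]
    W=(np.stack([(uu-K[0,2])/K[0,0]*d,(vv-K[1,2])/K[1,1]*d,d],-1)-np.array(f['tvec']).ravel())@Rm
    S=np.concatenate([(W[...,:2]-O)@np.array([[np.cos(TH),-np.sin(TH)],[np.sin(TH),np.cos(TH)]]),W[...,2:]],-1)
    box=(d>0)&(abs(S[...,0])<.1)&(abs(S[...,1])<.2)&(S[...,2]>.07)&(S[...,2]<.2)
    P=S[box&(im[...,2]>im[...,0]*1.8+20)&(S[...,2]>.1)&(S[...,2]<.123)&(S[...,1]<.05)]
    if len(P)>5: print(fn,'flange',len(P),np.polyfit(P[:,1],P[:,0],1))
    P=S[box&(im[...,0]>130)&(im[...,2]<80)&(S[...,1]>.095)&(S[...,1]<.17)&(S[...,2]>.11)]
    if len(P)>5: print(' lever',len(P),P.mean(0),P.min(0),P.max(0),np.polyfit(P[:,1],P[:,2],1)[0])
t=cv2.imread('pics/s9.png')[130:250,230:370]
cv2.imwrite('pics/s9c.png',cv2.resize(t,None,fx=5,fy=5,interpolation=cv2.INTER_CUBIC))
t=cv2.imread('pics/t9.png')[135:275,195:345]
cv2.imwrite('pics/t9c.png',cv2.resize(t,None,fx=4.2,fy=4.2,interpolation=cv2.INTER_CUBIC))
E
```

```text
clock: 9.23
ee_pos: [0.446, 0.1218, 0.2632]
tcp_rot: [-0.013, 0.014, 0.707, -0.707]
wrist_force: [2.0, -0.3, -0.8]
finger_gap: 0.0006
s9 flange 122 [-0.00468903 -0.00645428]
 lever 143 [0.00472541 0.12988465 0.11643927] [-0.01055596  0.09550248  0.11033358] [0.01874219 0.15838121 0.12066309] 0.020592344873399004
t9 flange 47 [ 0.00265905 -0.01050783]
 lever 31 [-0.00412285  0.13347046  0.11529273] [-0.01377383  0.09695879  0.11026643] [0.01335919 0.16094506 0.119502  ] 0.021847397982388994
```

View pics/s9c.png

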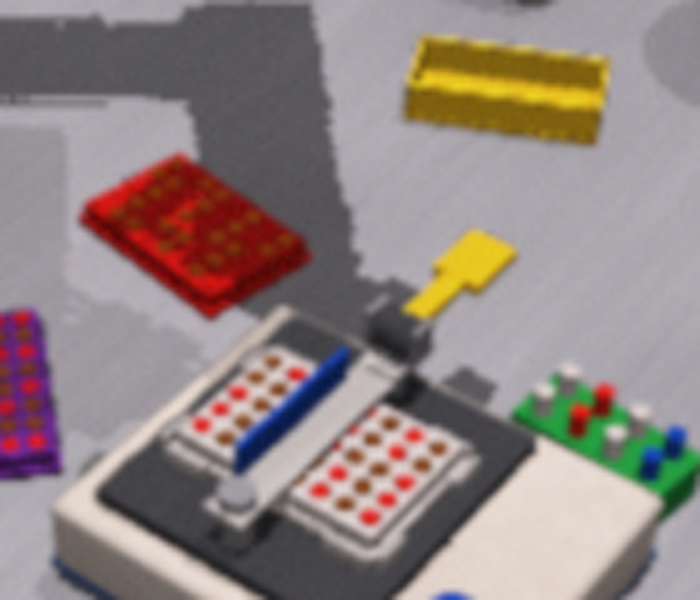

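View pics/t9c.png

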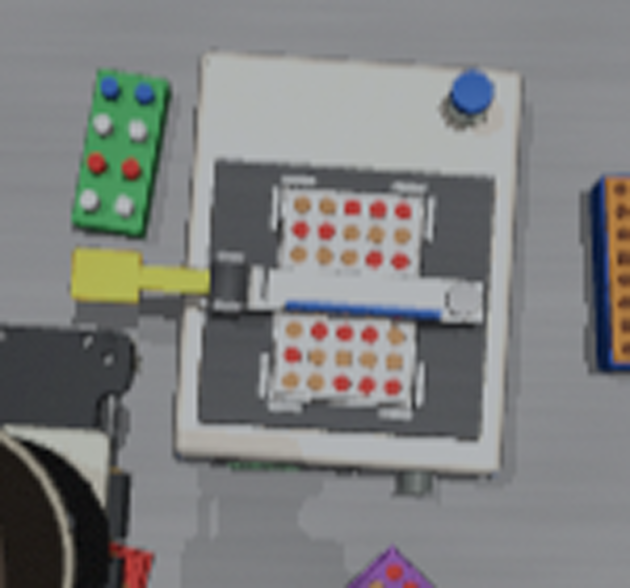

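The lever is level: its paddle is at z 0.116 (should be 0.1165) with a slope of about 0.02, which is within measurement noise. The strap fork is at the post, the plate is in its nest and the hand is clear. Handing in.

```bash
python3 -m handwheel '[[[0,-5,0,0,1],[0,-5,0,0,1],[0,-5,0,0,1]]]'; python3 -c "
from bench import r
print(r.finish_job())"
```

```text
clock: 9.58
ee_pos: [0.4479, 0.1219, 0.2675]
tcp_rot: [0.015, -0.014, -0.707, 0.707]
wrist_force: [-0.5, 0.8, -1.2]
finger_gap: 0.0004
the job is handed in; nothing more can be done
None
```

The strap is home against its stop and the cam lever is locked down. The job is handed in at about 9.6 s on the robot's clock, well under the 38 s limit.

**What I did:** With the fingers shut, I swung the strap by its blue flange until it met the stop, at about 15 N. I backed off and checked it, then pushed the yellow lever down its arc to its stop, at about 20 N. Then I lifted the hand clear.

**Last checks:**
- **Strap:** it lies within 0.005 rad of its home direction in both cameras, and its forked end looks to be at the cam post.
- **Lever:** the paddle's mean height is 115–116 mm, against the 116.5 mm it should be. The TCP stopped at 135.1 mm, against 135.5 mm expected.
- **Everything else:** in the final views the plate, vial and tube rack look unmoved. I did not measure the other items one by one.

**What disagreed:**
- **Paddle slope:** both cameras measured about 0.02 rad instead of level. I put this down to depth noise, because the stop felt solid.
- **Strap stop:** it came about 8 mm later than I calculated. My shaker position was about 3.5 mm off in x, and the fingertips are probably thinner than I assumed.
- **Fork on the post:** I judged it by eye and from the measured strap angle; there was no close-up view to confirm it.

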